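# Fit four heat sinks to the processors they belong to

### The arm

A 6-joint arm with a two-finger parallel gripper is mounted at the origin on a cart in front of the work surface, level with it; the furniture and walls round the work are solid. World frame = base frame: x ahead of the robot, y to its left, z up, the work surface at z = 0. Lengths are in m, angles in rad, forces in N, time in s.
With the tool pointing down it reaches from about 0.425 to 0.95 m from the base axis. Payload 3.5 kg.
Tool frame: the origin (TCP) lies on the centre line of the jaws, within the pads' length; the fingertips stand 19 mm ahead of it and the grasp point (between the pads) is the TCP; z points along the fingers, y is the line along which they close (so a half turn about z gives the same grasp; the last joint's range is limited). The gripper opens to 85 mm and grips with 20 to 120 N. Pads are 22 mm wide; open, the fingers measure 114 mm over their backs; the gripper's body (76 mm by 85 mm) begins 54 mm behind the grasp point. The pads swing forward as they close: fully open they stand 13 mm farther back than shut.
Start: joints at [-1.392, 0.286, 1.577, -0, 1.279, -0.15], TCP at [0.218, -0.639, 0.25] pointing down, gripper open.
Joint ranges: [-2.77, 2.77], [-0.9, 2.22], [0.21, 2.48], [-1.53, 4.67], [0.24, 2.81], [-2.84, 2.84]. Speed limits (rad/s): [2.79, 2.79, 3.14, 3.14, 3.14, 3.14].

### API

Orientations are given as a unit quaternion [x, y, z, w].
In Python, from plant import status, cams, ctrl gives the robot as it stands.
- The arm moves only by the shell command python3 -m inch 'ROWS' [FORCE]. ROWS is JSON, a list of rows, each a list of 3 entries, a list of its own where there are three numbers: the opening, from -1 (shut) to 1 (fully open), then the shift along the tool's x, y, z in cm, then the turn about the tool's z in rad. In form: [[jaw, [dx, dy, dz], twist], ...]. A call has 1 to 20 rows; each row is the pose to reach, as a shift and turn from the pose commanded when the call began, along the tool's axes at that moment; what a row does not reach only later rows make up. A row lasts 1/10 s, in which the tool goes at most 50 mm and 8.59 degrees, less where a joint would pass 70% of its speed; a pose out of reach is approached as far as the arm can. A call with a gripper value outside its range is refused whole. The fingers move at their own pace and stop on an object; FORCE is the grip in N (left out, the last holds). Time passes only in rows, so rows that repeat a pose let the fingers close. It gives the time, the measured TCP pose, the force and the opening at its end, in the units of the state.
- status.get_state(): the state, without advancing time (a new reading comes with each control period).
- cams.read_camera(name): name is "side" or "top" or "wrist"; returns the picture (384x512x3 uint8, blue, green, red); there is no depth.
- cams.calibration(name): a dict with "camera_matrix" (3x3 intrinsics, pixels), "k1" (the pictures are not rectified: a ray, as slopes to the right and down, at radius r is drawn at 1 + k1 r^2 times it, then the intrinsics apply), "cam_to_world" (4x4, takes a point from camera to world coordinates); the wrist camera has in their place "mount" (4x4, takes a point from camera to tool coordinates, whose origin is the TCP and whose axes are the flange's). Camera axes: x right, y down, z forward; pixel columns grow to the right and rows downward; lengths in m; the calibration is good to about 2 mm. A picture is of the moment at which its call begins: read the wrist's pose just before it. calibration takes no time and is no camera call.
- ctrl.sign_off(): hands the job in, once; it reports no verdict.
The state is a dict: "time": time; "qpos": joint angles; "dq": joint speeds; "joint_efforts": joint torques, N m; "eef_pos": TCP position; "tcp_rot": TCP orientation; "contact_force": force on the tool from outside, world axes, zero at the start; "wrist_torque": the same for the moment, N m; "opening": opening from 0.0 (shut) to 1.0 (fully open).
Only numpy, scipy, OpenCV 4.12 (cv2) and the standard library are available. Lean on these libraries where they do the work, as an engineer would, in place of code of your own. Each camera call takes 0.05 s, during which the arm holds its last target. There are 200 camera calls.

### The job

Pick out the four black finned heat sinks from among the parts and boards on the bench and put each flat on the silver-lidded chip it is made for: the oblong one on the oblong chip, and of the square ones the smallest on the smallest chip, the middle-sized on the middle-sized and the largest on the largest. Set each down gently, not dropped, centred on its chip and square to the chip's edges. Leave the loose flat black chip and the copper coil where they lie.

Things in the scene. Friction and masses are not known exactly. Their poses are not given: they have to be found in the camera images.
- sink_small_center (a point): centre (half-way up) of the small heat sink: loose, black, a solid square base with upright fins, 24 x 24 x 14 mm (x, y, height), standing flat on the bench, base down; z up; x and y square to its sides, it may be gripped by either pair of sides and may sit a quarter turn either way.
- chip_small (a point): centre of the top face of the small chip, 12 mm above the bench: a bare square processor with a silver metal lid, 18 x 18 mm (x, y), 4 mm proud of the middle of its own 76 x 76 mm green board, which is fixed to the bench on 6 mm feet and cannot shift; x and y along the chip's (and board's) sides, z up. Nothing on the board is higher than the chip.
- sink_medium_center (a point): centre (half-way up) of the medium heat sink: loose, black, a solid square base with upright fins, 36 x 36 x 20 mm (x, y, height), standing flat on the bench, base down; z up; x and y square to its sides, it may be gripped by either pair of sides and may sit a quarter turn either way.
- chip_medium (a point): centre of the top face of the medium chip, 12 mm above the bench: a bare square processor with a silver metal lid, 29 x 29 mm (x, y), 4 mm proud of the middle of its own 76 x 76 mm green board, which is fixed to the bench on 6 mm feet and cannot shift; x and y along the chip's (and board's) sides, z up. Nothing on the board is higher than the chip.
- sink_large_center (a point): centre (half-way up) of the large heat sink: loose, black, a solid square base with upright fins, 50 x 50 x 24 mm (x, y, height), standing flat on the bench, base down; z up; x and y square to its sides, it may be gripped by either pair of sides and may sit a quarter turn either way.
- chip_large (a point): centre of the top face of the large chip, 12 mm above the bench: a bare square processor with a silver metal lid, 43 x 43 mm (x, y), 4 mm proud of the middle of its own 76 x 76 mm green board, which is fixed to the bench on 6 mm feet and cannot shift; x and y along the chip's (and board's) sides, z up. Nothing on the board is higher than the chip.
- sink_oblong_center (a point): centre (half-way up) of the oblong heat sink: loose, black, a solid oblong base with upright fins, 60 x 26 x 18 mm (x, y, height), standing flat on the bench, base down; z up; x along its long side. Grip it across the 26 mm width.
- chip_oblong (a point): centre of the top face of the oblong chip, 12 mm above the bench: a bare oblong processor with a silver metal lid, 53 x 20 mm (x, y), 4 mm proud of the middle of its own 76 x 76 mm green board, which is fixed to the bench on 6 mm feet and cannot shift; x and y along the chip's (and board's) sides, z up. Nothing on the board is higher than the chip. x along its long side.
- loose_ic_center (a point): centre of a loose flat black chip, 30 x 30 mm over its pins and 5 mm high, no fins, lying on the bench; a bystander
- coil_center (a point): centre of a loose ring-shaped copper coil, 23 x 32 mm with its wire ends, 8 mm high, lying flat on the bench; a bystander
Mind the look-alikes: they are no part of the job. What is shaped like the part that bears chip_small but red is not meant.

How it is judged:
By the outcome, as a careful person would: the job done as asked, in the order asked, and still so for the second after the job is handed in, with the robot touching nothing.
It also fails if it takes over 104 s, if anything falls off the work surface, if the arm or the gripper's body presses on something with over 40 N, if the wrist force passes 120 N, or if a joint passes its speed limit or range.

## Working session

There is one attempt and no reset: what is moved stays moved. The work goes in short steps, Python scripts to look and compute and a shell command to move; the robot and the scene stay as the last step left them, time stands still between calls to the robot, and variables do not carry over. Pictures are saved under pics/ and viewed, on a budget of 14 in all, crops included, one or two more only if the job needs it, and the job is handed in when it is done.

```bash
ls; mkdir -p pics
python3 - <<'E'
from plant import status,cams
import cv2,numpy as np
s=status.get_state();print(s)
for n in("top","side"):
    cv2.imwrite(f"pics/{n}0.png",cams.read_camera(n));print(n,cams.calibration(n))
print(cams.calibration("wrist"))
E
```

```text
pics
{'time': 0.0, 'qpos': array([-1.39197568e+00,  2.87187859e-01,  1.57817914e+00,  1.98596719e-05,
        1.27860287e+00, -1.49996122e-01]), 'dq': array([-0.00093802,  0.00093715, -0.00113097, -0.00121291,  0.00027639,
        0.0001543 ]), 'joint_efforts': array([-1.56779886e-03, -4.05978906e+01, -2.92628628e+01, -1.37963343e-04,
        5.71805664e-03, -5.49730181e-07]), 'eef_pos': array([ 0.21789763, -0.63821457,  0.24893117]), 'tcp_rot': array([ 9.86515130e-01,  1.63665775e-01, -7.62535479e-06, -1.18861987e-03]), 'contact_force': array([-0.16482973, -0.1709317 , -0.45101306]), 'wrist_torque': array([-0.02516276,  0.06517131,  0.02417767]), 'opening': 1.0004956427181921}
top {'camera_matrix': array([[458.76482829,   0.        , 264.76479186],
       [  0.        , 458.76482829, 186.10715121],
       [  0.        ,   0.        ,   1.        ]]), 'k1': -0.09434230469328152, 'cam_to_world': array([[-2.75756699e-02, -9.97083555e-01,  7.11615572e-02,
         4.36212620e-01],
       [-9.99618856e-01,  2.75991976e-02, -6.52790041e-04,
         9.04987165e-02],
       [-1.31311567e-0
[... 469 characters left out ...]
.12334946, -0.07281117],
       [-0.01122197, -0.58987648, -0.80741551,  0.9601885 ],
       [ 0.        ,  0.        ,  0.        ,  1.        ]])}
{'camera_matrix': array([[266.72897284,   0.        , 257.26718292],
       [  0.        , 266.72897284, 186.51903952],
       [  0.        ,   0.        ,   1.        ]]), 'k1': -0.06416973180408533, 'mount': array([[-6.49056681e-04, -9.62197821e-01, -2.72350753e-01,
         6.72697918e-02],
       [ 9.99999732e-01, -5.32223219e-04, -5.02853341e-04,
        -7.76812779e-04],
       [ 3.38892995e-04, -2.72351006e-01,  9.62197908e-01,
        -1.22478616e-01],
       [ 0.00000000e+00,  0.00000000e+00,  0.00000000e+00,
         1.00000000e+00]])}
```

View pics/top0.png

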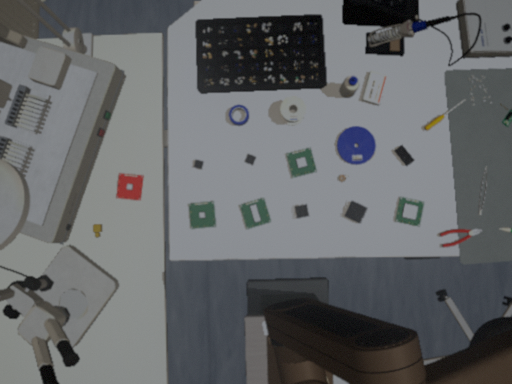

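View pics/side0.png

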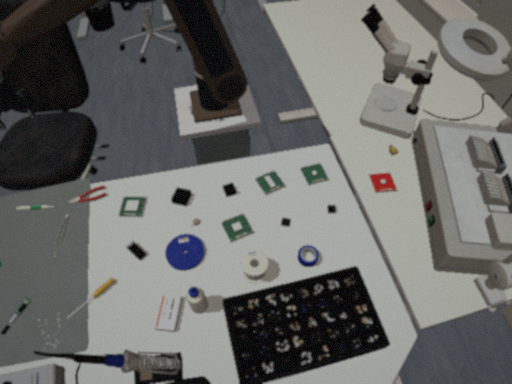

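Candidates in the top view are black parts at (198,164), (250,159), (302,211), (356,211) and (404,155), and boards at (202,215), (255,213), (301,162) and (409,211). The red board at (130,187) is the decoy, and the coil is at about (341,178). I'll check these in one enlarged crop.

Run:
```python
import cv2
im=cv2.imread("pics/top0.png")[140:235,182:432]
cv2.imwrite("pics/crop0.png",cv2.resize(im,None,fx=3.2,fy=3.2,interpolation=cv2.INTER_CUBIC))
```

```text
(no output)
```

View pics/crop0.png

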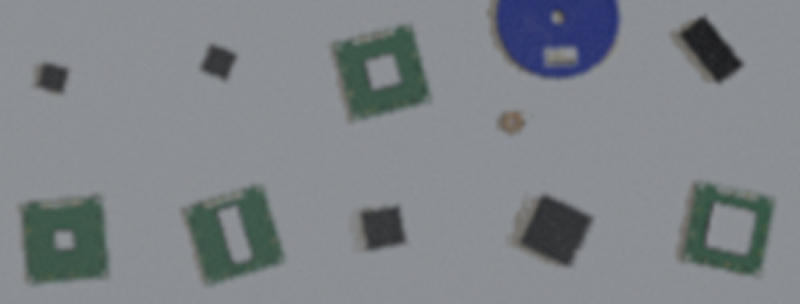

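```bash
cat > h.py <<'E'
import numpy as np,cv2
from scipy.spatial.transform import Rotation as R
from plant import status,cams
def campose(n):
    c=cams.calibration(n)
    if n!="wrist": return c,c["cam_to_world"]
    s=status.get_state();T=np.eye(4);T[:3,:3]=R.from_quat(s["tcp_rot"]).as_matrix();T[:3,3]=s["eef_pos"]
    return c,T@c["mount"]
def to_world(px,z,c,T):
    K=c["camera_matrix"];d=np.array([c["k1"],0,0,0,0.])
    u=cv2.undistortPoints(np.float64(px).reshape(-1,1,2),K,d).reshape(-1,2)
    # project() uses the forward model; cv2 iterates its inverse
    r=np.c_[u,np.ones(len(u))]@T[:3,:3].T;o=T[:3,3]
    return (o+r*((z-o[2])/r[:,2])[:,None])[:,:2]
def project(P,c,T):
    Ti=np.linalg.inv(T)
    return cv2.projectPoints(np.float64(P),cv2.Rodrigues(Ti[:3,:3])[0],Ti[:3,3],c["camera_matrix"],np.array([c["k1"],0,0,0,0.]))[0].reshape(-1,2)
def rect(px,z,c,T):
    w=to_world(px,z,c,T)*1000
    (x,y),(a,b),t=cv2.minAreaRect(w.astype(np.float32))
    if a<b:a,b,t=b,a,t+90
    return x,y,a,b,(t+90)%180-90   # mm, angle of long side from world x
def blobs(im,kind,lo=15):
    hsv=cv2.cvtColor(im,cv2.COLOR_BGR2HSV);H,S,V=cv2.split(hsv)
    g=cv2.inRange(hsv,(40,60,20),(95,255,255))
    if kind=="black": m=((V<85)&(g==0)).astype(np.uint8)
    elif kind=="green": m=(g>0).astype(np.uint8)
    m=m.copy();cs,h=cv2.findContours(m,cv2.RETR_CCOMP,cv2.CHAIN_APPROX_NONE)
    return [(k,h[0][i][3],cv2.contourArea(k)) for i,k in enumerate(cs) if cv2.contourArea(k)>lo]
E
python3 - <<'E'
from h import *
c,T=campose("top");im=cv2.imread("pics/top0.png")
for kind in("black","green"):
    for k,par,a in blobs(im,kind):
        u,v=k.reshape(-1,2).mean(0)
        if 182<u<432 and 140<v<235: print(kind,par>=0,int(u),int(v),a,np.round(rect(k.reshape(-1,2),.012,c,T),1))
E
```

```text
black False 301 210 105.0 [457.3 -16.1  33.1  33.  -80.5]
black False 354 211 250.0 [ 449.3 -175.9   50.3   49.3   61.8]
black False 198 163 41.0 [604.9 286.6  22.   21.   74.3]
black False 249 159 47.0 [615.1 131.4  22.7  22.7 -20.1]
black False 403 155 168.5 [ 615.3 -330.    59.7   30.9   35.7]
green False 248 216 131.0 [449.2 137.2  67.2  32.6  17. ]
green False 202 214 431.0 [453.8 277.6  68.2  67.3 -86.6]
green True 201 214 71.0 [454.  278.9  26.8  26.6  88.5]
green False 262 211 128.0 [460.6  99.4  69.9  26.1  10.4]
green False 408 211 446.5 [ 446.2 -338.8   69.7   69.7   75.4]
green True 409 211 266.5 [ 446.4 -340.1   52.8   52.2   75.7]
green False 301 162 422.5 [602.  -20.4  68.9  68.2 -77.5]
green True 301 162 141.0 [601.6 -20.8  38.8  38.7  16.5]
```

```bash
cat >> h.py <<'E'
def go(x,y,z,yaw=None,sym=np.pi):
    "shift (cm) and twist from the measured pose to world x,y,z (m), tool-x yaw (rad) modulo sym"
    s=status.get_state();r=R.from_quat(s["tcp_rot"]).as_matrix()
    d=r.T@(np.array([x,y,z])-s["eef_pos"])*100
    y0=np.arctan2(r[1,0],r[0,0]);t=0
    if yaw is not None: t=-((yaw-y0+sym/2)%sym-sym/2)
    print("t",round(s["time"],2),"eef",s["eef_pos"].round(4),"yaw",round(y0,3),"q6",round(s["qpos"][5],2),"go",d.round(2),"tw",round(t,3),"ee now->opening",round(s["opening"],3))
E
python3 -c "
from h import *
go(.613,-.330,.15,.62)"
```

```text
t 0.1 eef [ 0.2179 -0.6383  0.2491] yaw 0.329 q6 -0.15 go [ 47.35 -16.39   9.95] tw -0.291 ee now->opening 1.005
```

```bash
python3 -m inch '[[1,[47.4,-16.4,10],-0.29],[1,[47.4,-16.4,10],-0.29],[1,[47.4,-16.4,10],-0.29],[1,[47.4,-16.4,10],-0.29],[1,[47.4,-16.4,10],-0.29],[1,[47.4,-16.4,10],-0.29],[1,[47.4,-16.4,10],-0.29],[1,[47.4,-16.4,10],-0.29],[1,[47.4,-16.4,10],-0.29],[1,[47.4,-16.4,10],-0.29],[1,[47.4,-16.4,10],-0.29],[1,[47.4,-16.4,10],-0.29],[1,[47.4,-16.4,10],-0.29],[1,[47.4,-16.4,10],-0.29],[1,[47.4,-16.4,10],-0.29],[1,[47.4,-16.4,10],-0.29]]'
cat >> h.py <<'E'
def fitbox(mask,c,T,x,y,yaw,L,W,z0,z1):
    "fit x,y,yaw (m,rad) of an upright box so that its projected silhouette covers mask (IoU, soft)"
    from scipy.optimize import minimize
    S=4;m=cv2.GaussianBlur(mask.astype(np.float32),(0,0),.7)
    cor=np.array([[a*L/2,b*W/2,z] for z in(z0,z1) for a,b in((1,1),(1,-1),(-1,-1),(-1,1))])
    def draw(p):
        r=R.from_euler("z",p[2]/20).as_matrix();P=cor@r.T+[p[0]/1e3,p[1]/1e3,0]
        h=cv2.convexHull(project(P,c,T).astype(np.float32))
        a=np.zeros(m.shape,np.uint8);cv2.fillConvexPoly(a,np.round(h*256).astype(np.int32),255,cv2.LINE_AA,8)
        return cv2.GaussianBlur(a.astype(np.float32)/255,(0,0),.7)
    f=lambda p:float(((draw(p)-m)**2).sum()/m.sum())
    p0=np.array([x*1e3,y*1e3,yaw*20])
    b=minimize(f,p0,method="Nelder-Mead",options=dict(initial_simplex=np.vstack([p0,p0+[5,0,0],p0+[0,5,0],p0+[0,0,4]]),xatol=.02,fatol=1e-5))
    return b.x[0]/1e3,b.x[1]/1e3,b.x[2]/20,b.fun
def snap(name):
    c,T=campose("wrist");im=cams.read_camera("wrist");cv2.imwrite(f"pics/{name}.png",im);return im,c,T
def mask_near(im,kind,p,c,T,z,hull=False):
    "mask of the blob nearest to world point p"
    u=project([[p[0],p[1],z]],c,T)[0]
    bs=[k for k,par,a in blobs(im,kind,60) if par<0]
    k=min(bs,key=lambda k:np.linalg.norm(k.reshape(-1,2).mean(0)-u))
    m=np.zeros(im.shape[:2],np.uint8);cv2.drawContours(m,[cv2.convexHull(k) if hull else k],-1,1,-1);print("px",u.round(),k.reshape(-1,2).mean(0).round());return m
E
python3 - <<'E'
from h import *
im,c,T=snap("w1")
m=mask_near(im,"black",(.613,-.33),c,T,.01)
f=fitbox(m,c,T,.613,-.33,.62,.06,.026,0,.018);print(np.round(f,4))
go(f[0],f[1],.024,f[2])
E
```

```text
time: 1.7
eef_pos: [0.6129, -0.3318, 0.1509]
tcp_rot: [0.953, 0.304, 0.0, 0.0]
contact_force: [-0.4, -0.0, -0.0]
opening: 0.998
px [257. 179.] [260. 183.]
[ 0.614  -0.3332  0.646   0.0565]
t 1.75 eef [ 0.613  -0.3316  0.1508] yaw 0.617 q6 0.31 go [-0.02  0.19 12.68] tw -0.029 ee now->opening 1.001
```

View pics/w1.png

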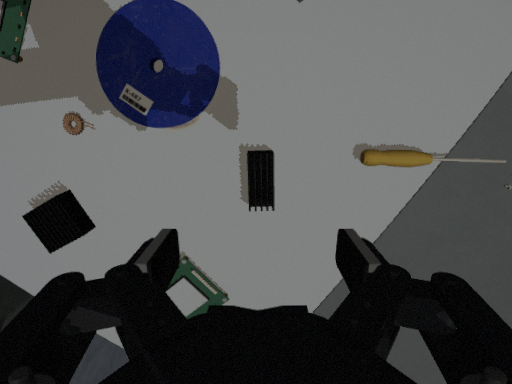

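The oblong sink is at (260,183), upright in the picture and fitting its box well. The large sink is at (60,220), the coil at (74,124) and the large chip's board at (188,295). I'll descend and grip.

```bash
python3 -m inch '[[1,[0,0.2,5],-0.03],[1,[0,0.2,9],-0.03],[1,[0,0.2,11],-0.03],[1,[0,0.2,12],-0.03],[1,[0,0.2,12.7],-0.03],[1,[0,0.2,12.7],-0.03],[1,[0,0.2,12.7],-0.03],[-1,[0,0.2,12.7],-0.03],[-1,[0,0.2,12.7],-0.03],[-1,[0,0.2,12.7],-0.03],[-1,[0,0.2,12.7],-0.03],[-1,[0,0.2,12.7],-0.03],[-1,[0,0.2,12.7],-0.03],[-1,[0,0.2,12.7],-0.03],[-1,[0,0.2,12.7],-0.03],[-1,[0,0.2,12.7],-0.03],[-1,[0,0.2,12.7],-0.03]]' 30; python3 -c "
from h import *
go(.448,.118,.15,.27+0)
go(.448,.118,.15,.27+0,np.pi)"
```

```text
time: 3.45
eef_pos: [0.6151, -0.3324, 0.0238]
tcp_rot: [0.948, 0.319, 0.0, 0.0]
contact_force: [-0.4, -0.6, 3.3]
opening: 0.291
t 3.45 eef [ 0.6151 -0.3324  0.0238] yaw 0.649 q6 0.28 go [ 13.9  -45.97 -12.65] tw 0.379 ee now->opening 0.291
t 3.45 eef [ 0.6151 -0.3324  0.0238] yaw 0.649 q6 0.28 go [ 13.9  -45.97 -12.65] tw 0.379 ee now->opening 0.291
```

```bash
python3 -c "
from h import *
go(.436,.113,.2,.28)"
python3 -m inch '[[-1,[0,0,-4],0],[-1,[0,0,-8],0]]'; python3 -c "
from h import *
go(.436,.113,.2,.28)"
```

```text
t 3.45 eef [ 0.6151 -0.3324  0.0238] yaw 0.649 q6 0.28 go [ 12.65 -46.3  -17.65] tw 0.369 ee now->opening 0.291
time: 3.65
eef_pos: [0.6129, -0.3308, 0.1006]
tcp_rot: [0.948, 0.319, -0.002, -0.003]
contact_force: [0.5, -0.7, -0.1]
opening: 0.296
t 3.65 eef [ 0.6129 -0.3308  0.1006] yaw 0.649 q6 0.28 go [ 12.7  -46.12  -9.65] tw 0.369 ee now->opening 0.296
```

```bash
python3 -m inch '[[-1,[12.65,-46.3,-9.65],0.37],[-1,[12.65,-46.3,-9.65],0.37],[-1,[12.65,-46.3,-9.65],0.37],[-1,[12.65,-46.3,-9.65],0.37],[-1,[12.65,-46.3,-9.65],0.37],[-1,[12.65,-46.3,-9.65],0.37],[-1,[12.65,-46.3,-9.65],0.37],[-1,[12.65,-46.3,-9.65],0.37],[-1,[12.65,-46.3,-9.65],0.37],[-1,[12.65,-46.3,-9.65],0.37],[-1,[12.65,-46.3,-9.65],0.37],[-1,[12.65,-46.3,-9.65],0.37],[-1,[12.65,-46.3,-9.65],0.37],[-1,[12.65,-46.3,-9.65],0.37]]'
python3 - <<'E'
from h import *
im,c,T=snap("w2");go(.455,.118,.036,.28)
print(project([[.455,.118,.008]],c,T))
E
```

```text
time: 5.05
eef_pos: [0.436, 0.1122, 0.1992]
tcp_rot: [0.99, 0.138, -0.001, 0.0]
contact_force: [0.6, 0.0, -0.6]
opening: 0.291
t 5.1 eef [0.436  0.1122 0.1993] yaw 0.277 q6 1.32 go [ 2.   -0.04 16.32] tw -0.003 ee now->opening 0.293
[[257.65739416 152.54261392]]
```

View pics/w2.png

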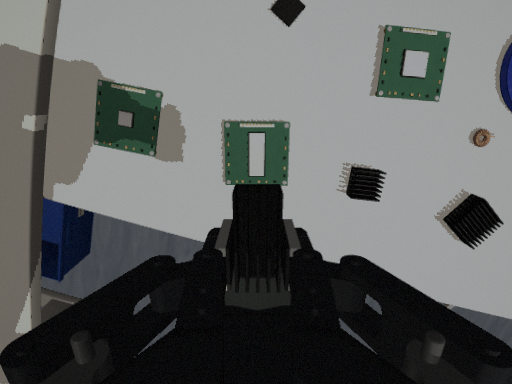

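```bash
cat >> h.py <<'E'
def chip(im,c,T,p,yaw,L,W,thr=110):
    "fit the silver lid near p: bright, unsaturated blob"
    u=project([[p[0],p[1],.012]],c,T)[0]
    hsv=cv2.cvtColor(im,cv2.COLOR_BGR2HSV)
    m=((hsv[...,2]>thr)&(hsv[...,1]<60)).astype(np.uint8)
    n,lab,st,ce=cv2.connectedComponentsWithStats(m)
    i=min((i for i in range(1,n) if 100<st[i,4]<4000),key=lambda i:np.linalg.norm(ce[i]-u))
    print("lid px",ce[i].round(1),"area",st[i,4])
    f=fitbox((lab==i).astype(np.uint8),c,T,*p,yaw,L,W,.012,.012)
    b=mask_near(im,"green",p,c,T,.008,True)
    g=fitbox(b,c,T,*p,yaw,.076,.076,.0065,.008)
    print("lid",np.round(f,4),"board",np.round(g,4));return f
E
python3 - <<'E'
from h import *
im=cv2.imread("pics/w2.png");c,T=campose("wrist")
f=chip(im,c,T,(.455,.118),.28,.053,.020)
go(f[0],f[1],.0365,f[2])
g=chip(im,c,T,(.454,.279),.0,.018,.018,90)
g=chip(im,c,T,(.602,-.0208),.27,.029,.029)
for k,par,a in blobs(im,"black",100):
  if par<0 and a<3000: print(k.reshape(-1,2).mean(0).round(),a,to_world([k.reshape(-1,2).mean(0)],.01,c,T).round(3))
E
```

```text
lid px [256.2 153.7] area 661
px [258. 153.] [256. 146.]
lid [0.4527 0.1192 0.241  0.1585] board [0.4529 0.1192 0.2941 0.0356]
t 5.1 eef [0.436  0.1122 0.1993] yaw 0.277 q6 1.32 go [ 1.81 -0.22 16.27] tw 0.036 ee now->opening 0.293
lid px [124.5 118.5] area 167
px [124. 116.] [129. 111.]
lid [0.4526 0.2762 0.0084 0.426 ] board [0.4524 0.2759 0.0769 0.0261]
lid px [415.4  63.3] area 584
px [413.  61.] [410.  63.]
lid [ 0.5994 -0.0224  0.2259  0.1676] board [ 0.5996 -0.0222  0.2215  0.0209]
[476. 225.] 1680.5 [[ 0.444 -0.188]]
[369. 184.] 943.5 [[ 0.456 -0.023]]
[506.  77.] 398.0 [[ 0.623 -0.136]]
[288.   9.] 539.5 [[0.61  0.129]]
```

Run:
```python
from h import *
im=cv2.imread("pics/w2.png");c,T=campose("wrist")
u=(256,153);big=cv2.resize(im[100:210,200:320],None,fx=4,fy=4,interpolation=cv2.INTER_CUBIC);V=cv2.cvtColor(big,cv2.COLOR_BGR2HSV)
for thr in(100,120,140,160):
    m=((V[...,2]>thr)&(V[...,1]<70)).astype(np.uint8);n,lab,st,ce=cv2.connectedComponentsWithStats(m);i=lab[53*4,56*4]
    if i==0: continue
    ys,xs=np.nonzero(lab==i);px=np.c_[(xs+.5)/4-.5+200,(ys+.5)/4-.5+100]
    w=to_world(px,.012,c,T);v=np.linalg.svd(w-w.mean(0),full_matrices=False)[2][0]
    print(thr,rect(px,.012,c,T),np.arctan(v[1]/v[0]),w.mean(0))
g=cv2.inRange(V,(40,60,20),(95,255,255))
k=max(cv2.findContours(g,0,1)[0],key=cv2.contourArea).reshape(-1,2);px=(k+.5)/4-.5+[200,100]
w=to_world(px,.008,c,T)-[.4528,.1192]
for s in(1,-1):  # side edges in board frame
    r=R.from_euler("z",-.28).as_matrix()[:2,:2];q=w@r.T
    e=q[(abs(q[:,1]-s*.037)<.004)&(abs(q[:,0])<.028)];print(len(e),np.polyfit(e[:,0],e[:,1],1),"yaw add")
e=q[(abs(q[:,0]-.037)<.004)&(abs(q[:,1])<.028)];print(len(e),-np.polyfit(e[:,1],e[:,0],1))
```

```text
100 (453.16876220703125, 118.81986999511719, 50.42472839355469, 17.895973205566406, 15.356966972351074) 0.25881243248226515 [0.45377725 0.11916622]
120 (453.037353515625, 118.77798461914062, 50.13591766357422, 17.322826385498047, 15.370725631713867) 0.25916965238694495 [0.45371817 0.11917903]
140 (453.1278076171875, 118.7992172241211, 49.709617614746094, 16.74529266357422, 15.384598731994629) 0.261411247315792 [0.45371721 0.11911598]
160 (453.2309265136719, 118.67471313476562, 49.22219467163086, 15.871542930603027, 15.412226676940918) 0.26176828075837344 [0.45379941 0.11904617]
188 [-0.00961874  0.03696706] yaw add
188 [-0.01216649 -0.03713092] yaw add
350 [-0.01214306 -0.03693913]
```

```bash
python3 -c "
from h import *
go(.4544,.1194,.0375,.268)"
```

```text
t 5.1 eef [0.436  0.1122 0.1993] yaw 0.277 q6 1.32 go [ 1.98 -0.19 16.17] tw 0.009 ee now->opening 0.293
```

```bash
python3 -m inch '[[-1,[1.98,-0.19,4],0.01],[-1,[1.98,-0.19,8],0.01],[-1,[1.98,-0.19,11.5],0.01],[-1,[1.98,-0.19,14],0.01],[-1,[1.98,-0.19,15.5],0.01],[-1,[1.98,-0.19,16.1],0.01],[-1,[1.98,-0.19,16.1],0.01],[-1,[1.98,-0.19,16.1],0.01],[-1,[1.98,-0.19,16.1],0.01]]';  python3 -c "
from h import *
go(.4544,.1194,.0358,.268)"
```

```text
time: 6.0
eef_pos: [0.4555, 0.1204, 0.04]
tcp_rot: [0.991, 0.134, 0.001, 0.0]
contact_force: [-0.1, 0.2, -0.6]
opening: 0.292
t 6.0 eef [0.4555 0.1204 0.04  ] yaw 0.268 q6 1.34 go [-0.13  0.06  0.42] tw 0.0 ee now->opening 0.292
```

```bash
python3 -m inch '[[-1,[-0.13,0.06,0.2],0],[-1,[-0.13,0.06,0.3],0],[-1,[-0.13,0.06,0.3],0],[-1,[-0.13,0.06,0.3],0],[-1,[-0.13,0.06,0.3],0]]';  python3 -c "
from h import *
go(.4544,.1194,.0358,.268)"
```

```text
time: 6.5
eef_pos: [0.4533, 0.1196, 0.0359]
tcp_rot: [0.991, 0.134, 0.0, -0.0]
contact_force: [-0.2, -0.6, 0.1]
opening: 0.292
t 6.5 eef [0.4533 0.1196 0.0359] yaw 0.269 q6 1.34 go [0.1  0.05 0.01] tw 0.001 ee now->opening 0.292
```

```bash
python3 -m inch '[[-1,[0,0,0],0],[-1,[0,0,0],0],[-1,[0,0,0],0]]';  python3 -c "
from h import *
go(.4544,.1194,.0358,.268)"
```

```text
time: 6.8
eef_pos: [0.4533, 0.1195, 0.0358]
tcp_rot: [0.991, 0.134, -0.0, 0.0]
contact_force: [-0.2, -0.2, -0.2]
opening: 0.292
t 6.8 eef [0.4533 0.1195 0.0358] yaw 0.269 q6 1.34 go [0.1  0.04 0.  ] tw 0.001 ee now->opening 0.292
```

```bash
python3 -m inch '[[-1,[0.1,0.04,0],0],[-1,[0.1,0.04,0],0],[-1,[0.1,0.04,0.03],0],[-1,[0.1,0.04,0.03],0],[-1,[0.1,0.04,0.03],0]]';  python3 -c "
from h import *
go(.4544,.1194,.0358,.268)"
```

```text
time: 7.3
eef_pos: [0.4545, 0.1194, 0.0357]
tcp_rot: [0.991, 0.134, 0.0, 0.0]
contact_force: [-0.6, -0.0, 1.7]
opening: 0.291
t 7.3 eef [0.4545 0.1194 0.0357] yaw 0.269 q6 1.34 go [-0.01 -0.   -0.01] tw 0.001 ee now->opening 0.291
```

```bash
python3 -m inch '[[-1,[0,0,0.03],0],[-1,[0,0,0.03],0],[0,[0,0,0.03],0],[0,[0,0,0.03],0],[0,[0,0,0.03],0],[0,[0,0,0.03],0],[0,[0,0,0.03],0],[0.2,[0,0,-1],0],[0.2,[0,0,-3],0],[0.5,[0,0,-7],0],[1,[-2,0,-11],0],[1,[-2,0,-11],0],[1,[-2,0,-11],0],[1,[-2,0,-11],0]]'
python3 - <<'E'
from h import *
im,c,T=snap("w3")
m=mask_near(im,"black",(.453,.119),c,T,.02)
f=fitbox(m,c,T,.453,.119,.268,.06,.026,.012,.030);print(np.round(f,4))
g=mask_near(im,"green",(.453,.119),c,T,.008,True);print(np.round(fitbox(g,c,T,.453,.119,.268,.076,.076,.0065,.008),4))
go(.605,.287,.15,.26,np.pi/2)
E
```

```text
time: 8.7
eef_pos: [0.4344, 0.1141, 0.1447]
tcp_rot: [0.991, 0.134, -0.001, -0.0]
contact_force: [0.1, -0.2, -0.9]
opening: 0.999
px [258. 164.] [257. 169.]
[0.452  0.1195 0.2821 0.103 ]
px [258. 162.] [258. 155.]
[0.4527 0.1193 0.2634 0.0307]
t 8.75 eef [0.4342 0.1141 0.1442] yaw 0.269 q6 1.33 go [ 21.05 -12.14  -0.63] tw 0.009 ee now->opening 1.0
```

View pics/w3.png

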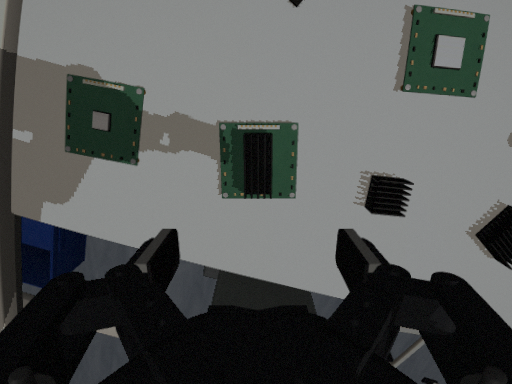

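```bash
python3 -c "
from h import *
go(.605,.25,.17,.0)"; python3 -m inch '[[1,[20,-8.6,-2.6],0.27],[1,[20,-8.6,-2.6],0.27],[1,[20,-8.6,-2.6],0.27],[1,[20,-8.6,-2.6],0.27],[1,[20,-8.6,-2.6],0.27],[1,[20,-8.6,-2.6],0.27],[1,[20,-8.6,-2.6],0.27],[1,[20,-8.6,-2.6],0.27]]'
python3 - <<'E'
from h import *
im,c,T=snap("w4")
for p in((.605,.287),(.61,.13)):
    m=mask_near(im,"black",p,c,T,.01)
    for z,L in((.014,.024),(.005,.03)):
        for y in(-.27,.0,.3): print(L,np.round(fitbox(m,c,T,*p,y,L,L,0,z),4))
g=chip(im,c,T,(.4526,.276),.077,.018,.018,90)
E
```

```text
t 8.75 eef [0.4342 0.1141 0.1442] yaw 0.269 q6 1.33 go [20.07 -8.57 -2.63] tw 0.269 ee now->opening 1.0
time: 9.55
eef_pos: [0.6036, 0.2493, 0.1697]
tcp_rot: [1.0, -0.001, -0.002, 0.0]
contact_force: [0.1, -0.6, -1.4]
opening: 1.003
px [223. 174.] [225. 175.]
0.024 [ 0.6047  0.2849 -0.2834  0.0624]
0.024 [ 0.6042  0.2849 -0.2824  0.0626]
0.024 [ 0.6046  0.2849 -0.2752  0.0625]
0.03 [ 0.6019  0.2854 -0.3007  0.3793]
0.03 [ 0.6022  0.2853 -0.2899  0.3809]
0.03 [ 0.6031  0.2868 -0.309   0.3806]
px [367. 169.] [363. 163.]
0.024 [ 0.6162  0.1332 -0.4164  0.0434]
0.024 [ 0.6162  0.1331 -0.4167  0.0434]
0.024 [0.6162 0.1331 1.1538 0.0433]
0.03 [ 0.6148  0.1311 -0.471   0.1852]
0.03 [ 0.6147  0.1312 -0.4533  0.1836]
0.03 [0.6146 0.131  1.1228 0.1835]
lid px [235.8 292.9] area 132
px [236. 291.] [236. 284.]
lid [0.4527 0.2767 0.11   0.3029] board [0.4542 0.2766 0.0665 0.1647]
```

View pics/w4.png

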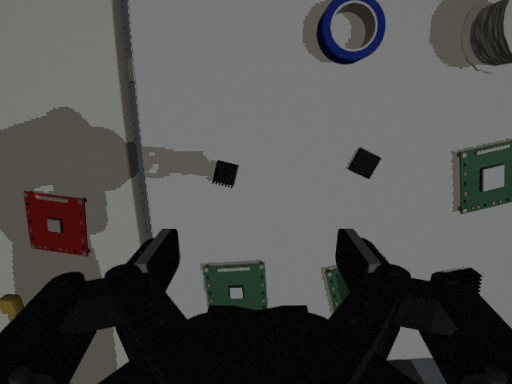

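The finned part at (225,175) is the small sink. The smooth one at (364,163) is the loose chip, which stays put, and the red board at (57,223) is the decoy.

```bash
python3 -c "
from h import *
go(.6046,.2849,.05,-.28)"
```

```text
t 9.6 eef [0.6038 0.2493 0.1702] yaw -0.002 q6 1.81 go [ 0.11 -3.57 12.02] tw 0.278 ee now->opening 1.004
```

```bash
python3 -m inch '[[1,[0.1,-3.57,4],0.28],[1,[0.1,-3.57,8],0.28],[1,[0.1,-3.57,11],0.28],[1,[0.1,-3.57,12],0.28],[1,[0.1,-3.57,12],0.28],[1,[0.1,-3.57,12],0.28],[1,[0.1,-3.57,12],0.28]]';  python3 -c "
from h import *
go(.6046,.2849,.0218,-.28)"
```

```text
time: 10.3
eef_pos: [0.6078, 0.2861, 0.0545]
tcp_rot: [0.99, -0.14, 0.002, -0.001]
contact_force: [-0.2, 1.5, 0.4]
opening: 1.001
t 10.3 eef [0.6078 0.2861 0.0545] yaw -0.282 q6 2.14 go [-0.29  0.21  3.27] tw -0.002 ee now->opening 1.001
```

```bash
python3 -m inch '[[1,[-0.2,0.15,1.5],0],[1,[-0.2,0.15,2.4],0],[1,[-0.2,0.15,2.8],0],[1,[-0.2,0.15,2.8],0],[1,[-0.2,0.15,2.8],0],[1,[-0.2,0.15,2.8],0]]';  python3 -c "
from h import *
go(.6046,.2849,.0218,-.28)"
```

```text
time: 10.9
eef_pos: [0.6041, 0.2851, 0.0239]
tcp_rot: [0.99, -0.14, 0.0, -0.0]
contact_force: [-1.2, 0.2, -0.2]
opening: 1.0
t 10.9 eef [0.6041 0.2851 0.0239] yaw -0.281 q6 2.14 go [0.05 0.   0.21] tw -0.001 ee now->opening 1.0
```

```bash
python3 -m inch '[[1,[0,0,0.2],0],[1,[0,0,0.2],0],[-1,[0,0,0.2],0],[-1,[0,0,0.2],0],[-1,[0,0,0.2],0],[-1,[0,0,0.2],0],[-1,[0,0,0.2],0],[-1,[0,0,0.2],0],[-1,[0,0,0.2],0],[-1,[0,0,0.2],0],[-1,[0,0,0.2],0],[-1,[0,0,0.2],0]]' 30;  python3 -c "
from h import *
go(.6046,.2849,.0218,-.28)
go(.433,.275,.2,.07)"
```

```text
time: 12.1
eef_pos: [0.6039, 0.285, 0.0217]
tcp_rot: [0.99, -0.14, 0.0, -0.0]
contact_force: [0.5, 0.4, 1.7]
opening: 0.271
t 12.1 eef [0.6039 0.285  0.0217] yaw -0.281 q6 2.14 go [ 0.07 -0.01 -0.01] tw -0.001 ee now->opening 0.271
t 12.1 eef [0.6039 0.285  0.0217] yaw -0.281 q6 2.14 go [-16.14   5.7  -17.83] tw -0.351 ee now->opening 0.271
```

```bash
python3 -m inch '[[-1,[0,0,-4],0],[-1,[0,0,-8],0],[-1,[-16.1,5.7,-17.8],-0.35],[-1,[-16.1,5.7,-17.8],-0.35],[-1,[-16.1,5.7,-17.8],-0.35],[-1,[-16.1,5.7,-17.8],-0.35],[-1,[-16.1,5.7,-17.8],-0.35],[-1,[-16.1,5.7,-17.8],-0.35],[-1,[-16.1,5.7,-17.8],-0.35],[-1,[-16.1,5.7,-17.8],-0.35],[-1,[-16.1,5.7,-17.8],-0.35]]'
cat >> h.py <<'E'
def chip2(im,c,T,p,yaw):
    "board edges (76 mm, z .008) on a 4x blow-up, then sub-pixel centre of the lid"
    u=project([[p[0],p[1],.008]],c,T)[0];o=np.round(u).astype(int)-70;o=np.maximum(o,0)
    big=cv2.resize(im[o[1]:o[1]+140,o[0]:o[0]+140],None,fx=4,fy=4,interpolation=cv2.INTER_CUBIC);V=cv2.cvtColor(big,cv2.COLOR_BGR2HSV)
    g=cv2.inRange(V,(40,60,20),(95,255,255));uc=(u-o)*4
    k=min((k for k in cv2.findContours(g,0,1)[0] if cv2.contourArea(k)>5000),key=lambda k:np.linalg.norm(k.reshape(-1,2).mean(0)-uc)).reshape(-1,2)
    w=to_world((k+.5)/4-.5+o,.008,c,T);p=np.array(p)
    for it in range(4):
        r=R.from_euler("z",yaw).as_matrix()[:2,:2];q=(w-p)@r;off=[];sl=[]
        for ax in(0,1):
            for s in(1,-1):
                e=q[(abs(q[:,ax]-s*.0375)<.004)&(abs(q[:,1-ax])<.028)]
                if len(e)<40: off.append(np.nan);continue
                a=np.polyfit(e[:,1-ax],e[:,ax],1);off.append(a[1]);sl.append(a[0]*(1 if ax else -1))
        d=np.array([off[0]+off[1],off[2]+off[3]])/2
        p=p+r@np.nan_to_num(d);yaw+=np.mean(sl)
    print("board",p.round(4),"yaw",round(yaw,3),"edges mm",np.round(np.array(off)*1e3,1),"slopes",np.round(sl,3))
    for thr in(90,120):
        m=((V[...,2]>thr)&(V[...,1]<70)).astype(np.uint8);n,lab,st,ce=cv2.connectedComponentsWithStats(m)
        j=min((i for i in range(1,n) if st[i,4]>800),key=lambda i:np.linalg.norm(ce[i]-uc))
        ys,xs=np.nonzero(lab==j);px=np.c_[(xs+.5)/4-.5+o[0],(ys+.5)/4-.5+o[1]]
        print("lid",np.round(rect(px,.012,c,T),1),"mean",to_world(px,.012,c,T).mean(0).round(4))
    return p,yaw
E
python3 - <<'E'
from h import *
im,c,T=snap("w5");go(.453,.2762,.04,.077)
chip2(im,c,T,(.4526,.2762),.077)
E
```

```text
time: 13.2
eef_pos: [0.4336, 0.2746, 0.1983]
tcp_rot: [0.999, 0.034, -0.001, 0.0]
contact_force: [-0.1, -0.4, -0.3]
opening: 0.271
t 13.25 eef [0.4336 0.2746 0.1985] yaw 0.068 q6 1.87 go [ 1.97 -0.03 15.84] tw -0.009 ee now->opening 0.268
board [0.4521 0.2768] yaw 0.068 edges mm [ 37.1 -37.1  37.1 -37.1] slopes [-0.002 -0.001  0.002  0.001]
lid [452.  276.7  15.4  15.2 -85.8] mean [0.4522 0.2766]
lid [452.  276.6  14.7  14.6   3.9] mean [0.4522 0.2766]
```

```bash
python3 -m inch '[[-1,[1.8,-0.08,5],0],[-1,[1.8,-0.08,9],0],[-1,[1.8,-0.08,12],0],[-1,[1.8,-0.08,14.5],0],[-1,[1.8,-0.08,15.8],0],[-1,[1.8,-0.08,16],0],[-1,[1.8,-0.08,16],0],[-1,[1.8,-0.08,16],0],[-1,[1.8,-0.08,16],0]]';  python3 -c "
from h import *
go(.4514,.2766,.0338,.068)"
```

```text
time: 14.15
eef_pos: [0.4523, 0.2774, 0.0412]
tcp_rot: [0.999, 0.034, 0.001, -0.001]
contact_force: [0.9, -0.7, -0.2]
opening: 0.273
t 14.15 eef [0.4523 0.2774 0.0412] yaw 0.069 q6 1.86 go [-0.1   0.07  0.74] tw 0.001 ee now->opening 0.273
```

```bash
python3 -m inch '[[-1,[-0.06,0.04,0.3],0],[-1,[-0.06,0.04,0.5],0],[-1,[-0.06,0.04,0.6],0],[-1,[-0.06,0.04,0.6],0],[-1,[-0.06,0.04,0.6],0],[-1,[-0.06,0.04,0.6],0]]';  python3 -c "
from h import *
go(.4514,.2766,.0338,.068)"
```

```text
time: 14.75
eef_pos: [0.4506, 0.2765, 0.0337]
tcp_rot: [0.999, 0.034, -0.0, 0.0]
contact_force: [-1.4, -0.5, 2.9]
opening: 0.271
t 14.75 eef [0.4506 0.2765 0.0337] yaw 0.069 q6 1.86 go [ 0.08 -0.01 -0.01] tw 0.001 ee now->opening 0.271
```

```bash
python3 -m inch '[[-1,[0,0,-0.1],0],[-1,[0.08,0,-0.1],0],[-1,[0.08,0,-0.05],0],[-1,[0.08,0,0],0],[-1,[0.08,0,0],0],[-1,[0.08,0,0],0]]';  python3 -c "
from h import *
go(.4514,.2766,.0338,.068)"
```

```text
time: 15.35
eef_pos: [0.4514, 0.2765, 0.0337]
tcp_rot: [0.999, 0.034, 0.0, 0.0]
contact_force: [-0.6, -0.2, 2.4]
opening: 0.269
t 15.35 eef [0.4514 0.2765 0.0337] yaw 0.069 q6 1.86 go [-0.   -0.01 -0.01] tw 0.001 ee now->opening 0.269
```

Release, retreat and check the result. Then on to the medium sink at about (.457,-.02).

```bash
python3 -m inch '[[-0.2,[0,0,0],0],[-0.2,[0,0,0],0],[0,[0,0,0],0],[0,[0,0,0],0],[0,[0,0,0],0],[0.2,[0,0,-1],0],[0.2,[0,0,-3],0],[0.5,[0,0,-7],0],[1,[-1,0,-11],0],[1,[-1,0,-11],0],[1,[-1,0,-11],0],[1,[-1,0,-11],0]]'
python3 - <<'E'
from h import *
im,c,T=snap("w6")
m=mask_near(im,"black",(.452,.2767),c,T,.02)
print(np.round(fitbox(m,c,T,.452,.277,.068,.024,.024,.012,.026),4))
g=mask_near(im,"green",(.452,.277),c,T,.008,True);print(np.round(fitbox(g,c,T,.452,.277,.068,.076,.076,.0065,.008),4))
cv2.imwrite("pics/w6c.png",cv2.resize(im[80:280,150:370],None,fx=2,fy=2))
go(.457,-.018,.15,.16,np.pi/2)
E
```

```text
time: 16.55
eef_pos: [0.4407, 0.2755, 0.1426]
tcp_rot: [0.999, 0.034, -0.001, 0.0]
contact_force: [0.2, -0.3, -0.2]
opening: 0.999
px [257. 172.] [257. 174.]
[0.4525 0.2773 0.0191 0.1754]
px [257. 170.] [258. 169.]
[0.4517 0.2767 0.068  0.0198]
t 16.6 eef [0.4405 0.2754 0.1421] yaw 0.069 q6 1.87 go [-0.37 29.38 -0.77] tw -0.091 ee now->opening 0.996
```

View pics/w6c.png

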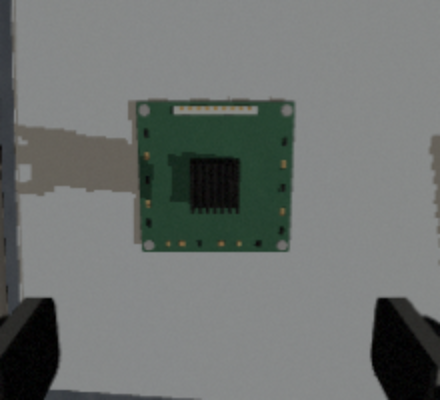

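The small sink is seated, square and centred on its board. The dark patch on its left is shadow.

```bash
python3 -m inch '[[1,[-0.4,29.4,-0.8],-0.09],[1,[-0.4,29.4,-0.8],-0.09],[1,[-0.4,29.4,-0.8],-0.09],[1,[-0.4,29.4,-0.8],-0.09],[1,[-0.4,29.4,-0.8],-0.09],[1,[-0.4,29.4,-0.8],-0.09],[1,[-0.4,29.4,-0.8],-0.09],[1,[-0.4,29.4,-0.8],-0.09],[1,[-0.4,29.4,-0.8],-0.09],[1,[-0.4,29.4,-0.8],-0.09]]'
python3 - <<'E'
from h import *
im,c,T=snap("w7")
m=mask_near(im,"black",(.456,-.02),c,T,.01)
f=fitbox(m,c,T,.456,-.02,.16,.036,.036,0,.02);print(np.round(f,4))
f=fitbox(m,c,T,.456,-.02,.3,.036,.036,0,.02);print(np.round(f,4))
cv2.imwrite("pics/w7c.png",cv2.resize(im[80:280,150:370],None,fx=2,fy=2))
go(f[0],f[1],.05,f[2],np.pi/2)
E
```

```text
time: 17.6
eef_pos: [0.4571, -0.0164, 0.1508]
tcp_rot: [0.997, 0.08, -0.001, -0.0]
contact_force: [1.0, 0.1, -0.2]
opening: 0.997
px [261. 181.] [260. 182.]
[ 0.455  -0.0188  0.1745  0.0355]
[ 0.455  -0.0189  0.152   0.036 ]
t 17.65 eef [ 0.4573 -0.0164  0.151 ] yaw 0.161 q6 1.15 go [-0.25  0.21 10.1 ] tw 0.009 ee now->opening 1.002
```

View pics/w7c.png

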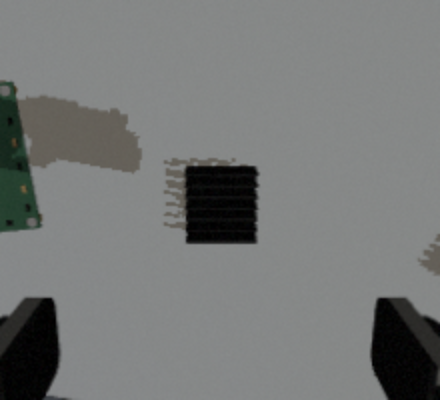

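The medium sink sits square between the fingers. Descending.

```bash
python3 -m inch '[[1,[-0.3,0.15,4],0],[1,[-0.3,0.15,8],0],[1,[-0.3,0.15,10],0],[1,[-0.3,0.15,11.5],0],[1,[-0.3,0.15,12.2],0],[1,[-0.3,0.15,12.4],0],[1,[-0.3,0.15,12.4],0],[1,[-0.3,0.15,12.4],0],[1,[-0.3,0.15,12.4],0]]';  python3 -c "
from h import *
go(.455,-.0188,.0235,.165)"
```

```text
time: 18.55
eef_pos: [0.4556, -0.0198, 0.0285]
tcp_rot: [0.997, 0.079, 0.001, 0.0]
contact_force: [-0.2, -0.8, 0.1]
opening: 0.995
t 18.55 eef [ 0.4556 -0.0198  0.0285] yaw 0.159 q6 1.15 go [-0.05 -0.11  0.5 ] tw -0.006 ee now->opening 0.995
```

```bash
python3 -m inch '[[1,[-0.03,-0.1,0.2],0],[1,[-0.03,-0.1,0.4],0],[1,[-0.03,-0.1,0.4],0],[-1,[-0.03,-0.1,0.4],0],[-1,[-0.03,-0.1,0.4],0],[-1,[-0.03,-0.1,0.4],0],[-1,[-0.03,-0.1,0.4],0],[-1,[-0.03,-0.1,0.4],0],[-1,[-0.03,-0.1,0.4],0],[-1,[-0.03,-0.1,0.4],0],[-1,[-0.03,-0.1,0.4],0],[-1,[-0.03,-0.1,0.4],0]]' 30;  python3 -c "
from h import *
go(.455,-.0188,.0235,.165)
go(.58,-.0264,.2,.22)"
```

```text
time: 19.75
eef_pos: [0.4546, -0.0188, 0.0237]
tcp_rot: [0.997, 0.079, 0.0, 0.0]
contact_force: [0.2, -0.7, 0.9]
opening: 0.411
t 19.75 eef [ 0.4546 -0.0188  0.0237] yaw 0.159 q6 1.15 go [0.04 0.   0.02] tw -0.006 ee now->opening 0.411
t 19.75 eef [ 0.4546 -0.0188  0.0237] yaw 0.159 q6 1.15 go [ 12.27   2.73 -17.63] tw -0.061 ee now->opening 0.411
```

```bash
python3 -m inch '[[-1,[0,0,-4],0],[-1,[0,0,-8],0],[-1,[12.3,2.7,-17.6],-0.06],[-1,[12.3,2.7,-17.6],-0.06],[-1,[12.3,2.7,-17.6],-0.06],[-1,[12.3,2.7,-17.6],-0.06],[-1,[12.3,2.7,-17.6],-0.06],[-1,[12.3,2.7,-17.6],-0.06],[-1,[12.3,2.7,-17.6],-0.06],[-1,[12.3,2.7,-17.6],-0.06]]'
python3 - <<'E'
from h import *
im,c,T=snap("w8")
p,y=chip2(im,c,T,(.5995,-.0222),.22)
go(p[0]-.0004,p[1],.0357,y)
E
```

```text
time: 20.75
eef_pos: [0.5783, -0.0257, 0.1977]
tcp_rot: [0.994, 0.109, -0.002, -0.001]
contact_force: [0.5, 0.0, -0.5]
opening: 0.412
board [ 0.6002 -0.0226] yaw 0.225 edges mm [ 37. -37.  37. -37.] slopes [ 0.001 -0.001  0.002 -0.002]
lid [600.4 -22.7  27.2  26.8 -77.4] mean [ 0.6004 -0.0228]
lid [600.3 -22.9  26.3  25.9 -77.5] mean [ 0.6005 -0.0228]
t 20.8 eef [ 0.5787 -0.0257  0.1981] yaw 0.219 q6 1.13 go [ 2.17  0.16 16.24] tw -0.006 ee now->opening 0.418
```

```bash
python3 -m inch '[[-1,[2.1,0.16,5],0],[-1,[2.1,0.16,9],0],[-1,[2.1,0.16,12],0],[-1,[2.1,0.16,14.5],0],[-1,[2.1,0.16,15.8],0],[-1,[2.1,0.16,16],0],[-1,[2.1,0.16,16],0],[-1,[2.1,0.16,16],0],[-1,[2.1,0.16,16],0]]';  python3 -c "
from h import *
go(.5999,-.0228,.0357,.224)"
```

```text
time: 21.7
eef_pos: [0.6022, -0.0232, 0.0414]
tcp_rot: [0.994, 0.109, 0.002, 0.001]
contact_force: [-0.2, -0.4, -0.4]
opening: 0.413
t 21.7 eef [ 0.6022 -0.0232  0.0414] yaw 0.219 q6 1.15 go [-0.22 -0.09  0.57] tw -0.005 ee now->opening 0.413
```

```bash
python3 -m inch '[[-1,[-0.15,-0.07,0.2],-0.005],[-1,[-0.15,-0.07,0.35],-0.005],[-1,[-0.15,-0.07,0.4],-0.005],[-1,[-0.15,-0.07,0.4],-0.005],[-1,[-0.15,-0.07,0.4],-0.005],[-1,[-0.15,-0.07,0.4],-0.005]]';  python3 -c "
from h import *
go(.5999,-.0228,.0357,.224)"
```

```text
time: 22.3
eef_pos: [0.5994, -0.0226, 0.0357]
tcp_rot: [0.994, 0.112, -0.0, -0.0]
contact_force: [-1.1, 0.2, 2.4]
opening: 0.416
t 22.3 eef [ 0.5994 -0.0226  0.0357] yaw 0.224 q6 1.14 go [0.04 0.03 0.  ] tw -0.0 ee now->opening 0.416
```

Within 0.5 mm and in light contact. I'll make a small correction, release and retreat.

```bash
python3 -m inch '[[-1,[0.04,0.03,-0.08],0],[-1,[0.04,0.03,-0.03],0],[-1,[0.04,0.03,0],0],[-1,[0.04,0.03,0],0],[0.1,[0.04,0.03,0],0],[0.1,[0.04,0.03,0],0],[0.3,[0.04,0.03,0],0],[0.3,[0.04,0.03,0],0],[0.3,[0,0,-1],0],[0.3,[0,0,-3],0],[0.5,[0,0,-7],0],[1,[-1,0,-11],0],[1,[-1,0,-11],0],[1,[-1,0,-11],0],[1,[-1,0,-11],0]]'
python3 - <<'E'
from h import *
im,c,T=snap("w9")
m=mask_near(im,"black",(.6003,-.0227),c,T,.02)
print(np.round(fitbox(m,c,T,.6,-.0227,.224,.036,.036,.012,.032),4))
g=mask_near(im,"green",(.6,-.0227),c,T,.008,True);print(np.round(fitbox(g,c,T,.6,-.0227,.224,.076,.076,.0065,.008),4))
cv2.imwrite("pics/w9c.png",cv2.resize(im[60:300,50:370],None,fx=2,fy=2))
go(.45,-.178,.15,1.08-np.pi/2,np.pi/2)
E
```

```text
time: 23.8
eef_pos: [0.5889, -0.0247, 0.1448]
tcp_rot: [0.994, 0.112, -0.001, -0.0]
contact_force: [-0.0, -0.1, -0.3]
opening: 0.998
px [259. 172.] [258. 172.]
[ 0.601  -0.0217  0.2039  0.0716]
px [259. 169.] [260. 165.]
[ 0.6004 -0.0225  0.2232  0.03  ]
t 23.85 eef [ 0.5887 -0.0246  0.1441] yaw 0.224 q6 1.13 go [-16.93  11.88  -0.56] tw 0.715 ee now->opening 1.002
```

View pics/w9c.png

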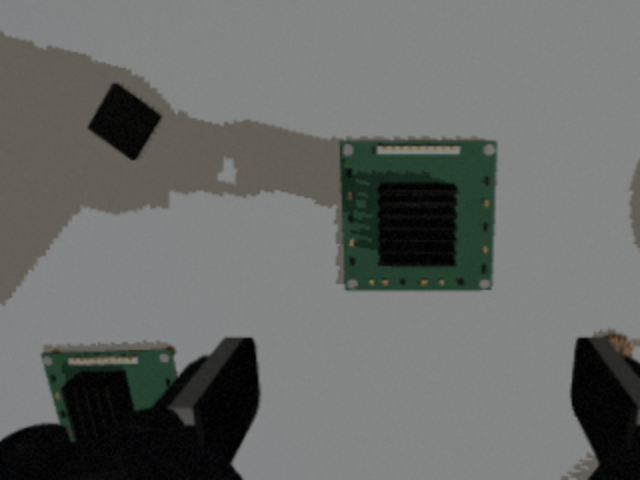

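The medium sink is seated, centred and square, and the loose chip is untouched. Next is the large sink.

```bash
python3 -m inch '[[1,[-16.9,11.9,-0.6],0.71],[1,[-16.9,11.9,-0.6],0.71],[1,[-16.9,11.9,-0.6],0.71],[1,[-16.9,11.9,-0.6],0.71],[1,[-16.9,11.9,-0.6],0.71],[1,[-16.9,11.9,-0.6],0.71],[1,[-16.9,11.9,-0.6],0.71],[1,[-16.9,11.9,-0.6],0.71],[1,[-16.9,11.9,-0.6],0.71]]'
python3 - <<'E'
from h import *
im,c,T=snap("w10")
m=mask_near(im,"black",(.45,-.178),c,T,.01)
for y in(-.49,-.3): f=fitbox(m,c,T,.45,-.178,y,.05,.05,0,.024);print(np.round(f,4))
cv2.imwrite("pics/w10c.png",cv2.resize(im[80:280,150:370],None,fx=2,fy=2))
go(f[0],f[1],.0235,f[2],np.pi/2)
E
```

```text
time: 24.75
eef_pos: [0.4517, -0.1775, 0.1512]
tcp_rot: [0.971, -0.239, -0.0, -0.0]
contact_force: [-0.5, -0.2, 0.0]
opening: 0.998
px [258. 181.] [260. 183.]
[ 0.4483 -0.1792 -0.481   0.0228]
[ 0.4483 -0.1792 -0.4805  0.0228]
t 24.8 eef [ 0.4517 -0.1776  0.1513] yaw -0.484 q6 1.47 go [-0.22  0.3  12.78] tw -0.003 ee now->opening 1.0
```

View pics/w10c.png

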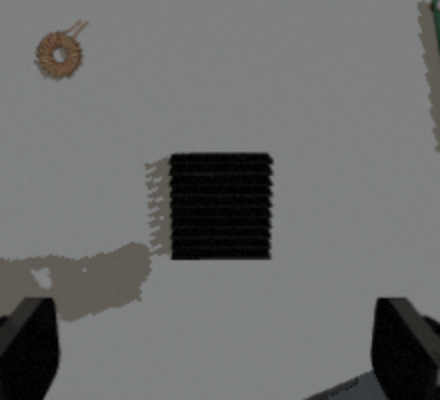

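The large sink is centred between the fingers, and the coil is clear of them.

```bash
python3 -m inch '[[1,[-0.25,0.28,4],0],[1,[-0.25,0.28,8],0],[1,[-0.25,0.28,10],0],[1,[-0.25,0.28,11.5],0],[1,[-0.25,0.28,12.2],0],[1,[-0.25,0.28,12.5],0],[1,[-0.25,0.28,12.5],0],[1,[-0.25,0.28,12.5],0],[1,[-0.25,0.28,12.5],0]]';  python3 -c "
from h import *
go(.4483,-.1792,.0235,-.481)"
```

```text
time: 25.7
eef_pos: [0.4485, -0.1801, 0.0275]
tcp_rot: [0.971, -0.241, 0.001, 0.0]
contact_force: [0.7, -0.5, -0.3]
opening: 1.0
t 25.7 eef [ 0.4485 -0.1801  0.0275] yaw -0.486 q6 1.46 go [-0.06 -0.07  0.4 ] tw -0.005 ee now->opening 1.0
```

```bash
python3 -m inch '[[1,[-0.04,-0.06,0.2],-0.005],[1,[-0.04,-0.06,0.35],-0.005],[1,[-0.04,-0.06,0.35],-0.005],[-1,[-0.04,-0.06,0.35],-0.005],[-1,[-0.04,-0.06,0.35],-0.005],[-1,[-0.04,-0.06,0.35],-0.005],[-1,[-0.04,-0.06,0.35],-0.005],[-1,[-0.04,-0.06,0.35],-0.005],[-1,[-0.04,-0.06,0.35],-0.005],[-1,[-0.04,-0.06,0.35],-0.005],[-1,[-0.04,-0.06,0.35],-0.005]]' 40;  python3 -c "
from h import *
go(.4483,-.1792,.0235,-.481)
go(.43,-.335,.2,-.253)"
```

```text
time: 26.8
eef_pos: [0.4479, -0.1792, 0.0233]
tcp_rot: [0.971, -0.238, 0.0, 0.0]
contact_force: [0.1, -0.5, 2.4]
opening: 0.574
t 26.8 eef [ 0.4479 -0.1792  0.0233] yaw -0.481 q6 1.46 go [ 0.04 -0.02 -0.02] tw -0.0 ee now->opening 0.574
t 26.8 eef [ 0.4479 -0.1792  0.0233] yaw -0.481 q6 1.46 go [  5.64  14.64 -17.67] tw -0.228 ee now->opening 0.574
```

```bash
python3 -m inch '[[-1,[0,0,-4],0],[-1,[0,0,-8],0],[-1,[5.4,14.6,-17.7],-0.23],[-1,[5.4,14.6,-17.7],-0.23],[-1,[5.4,14.6,-17.7],-0.23],[-1,[5.4,14.6,-17.7],-0.23],[-1,[5.4,14.6,-17.7],-0.23],[-1,[5.4,14.6,-17.7],-0.23],[-1,[5.4,14.6,-17.7],-0.23],[-1,[5.4,14.6,-17.7],-0.23],[-1,[5.4,14.6,-17.7],-0.23]]'
python3 - <<'E'
from h import *
im,c,T=snap("w11")
p,y=chip2(im,c,T,(.4462,-.3395),-.253)
go(p[0]-.0004,p[1],.0353,y)
E
```

```text
time: 27.9
eef_pos: [0.4278, -0.332, 0.1989]
tcp_rot: [0.992, -0.125, -0.001, -0.001]
contact_force: [-1.0, -1.0, -1.3]
opening: 0.577
board [ 0.4444 -0.3426] yaw -0.243 edges mm [ 37.1 -37.1  37.  -37. ] slopes [-0.002  0.006 -0.002 -0.001]
lid [ 444.5 -342.8   41.7   40.6   76.1] mean [ 0.4448 -0.3429]
lid [ 444.4 -342.8   40.8   39.9   75.7] mean [ 0.4448 -0.3429]
t 27.95 eef [ 0.4279 -0.3322  0.1991] yaw -0.25 q6 0.97 go [ 1.83  0.62 16.38] tw -0.007 ee now->opening 0.571
```

```bash
python3 -m inch '[[-1,[1.75,0.62,5],-0.005],[-1,[1.75,0.62,9],-0.005],[-1,[1.75,0.62,12],-0.005],[-1,[1.75,0.62,14.5],-0.005],[-1,[1.75,0.62,15.8],-0.005],[-1,[1.75,0.62,16.1],-0.005],[-1,[1.75,0.62,16.1],-0.005],[-1,[1.75,0.62,16.1],-0.005],[-1,[1.75,0.62,16.1],-0.005]]';  python3 -c "
from h import *
go(.4441,-.3427,.0353,-.246)"
```

```text
time: 28.85
eef_pos: [0.4442, -0.3446, 0.0408]
tcp_rot: [0.992, -0.123, 0.001, 0.001]
contact_force: [0.4, 0.4, -1.3]
opening: 0.578
t 28.85 eef [ 0.4442 -0.3446  0.0408] yaw -0.246 q6 0.98 go [-0.06 -0.19  0.55] tw -0.0 ee now->opening 0.578
```

```bash
python3 -m inch '[[-1,[-0.02,-0.13,0.2],0],[-1,[-0.02,-0.13,0.35],0],[-1,[-0.02,-0.13,0.4],0],[-1,[-0.02,-0.13,0.4],0],[-1,[-0.02,-0.13,0.4],0],[-1,[-0.02,-0.13,0.4],0]]';  python3 -c "
from h import *
go(.4441,-.3427,.0353,-.246)"
```

```text
time: 29.45
eef_pos: [0.4435, -0.3424, 0.0353]
tcp_rot: [0.992, -0.123, -0.0, -0.0]
contact_force: [-0.6, 0.9, 3.0]
opening: 0.574
t 29.45 eef [ 0.4435 -0.3424  0.0353] yaw -0.246 q6 0.98 go [ 0.06  0.01 -0.  ] tw -0.0 ee now->opening 0.574
```

```bash
python3 -m inch '[[-1,[0.06,0.01,-0.08],0],[-1,[0.06,0.01,-0.03],0],[-1,[0.06,0.01,0],0],[-1,[0.06,0.01,0],0],[0.4,[0.06,0.01,0],0],[0.4,[0.06,0.01,0],0],[0.5,[0.06,0.01,0],0],[0.6,[0.06,0.01,0],0],[0.6,[0.06,0.01,0],0],[0.6,[0,0,-1],0],[0.6,[0,0,-3],0],[0.6,[0,0,-7],0],[1,[-1,0,-11],0],[1,[-1,0,-11],0],[1,[-1,0,-11],0],[1,[-1,0,-11],0]]'
python3 - <<'E'
from h import *
im,c,T=snap("w12")
m=mask_near(im,"black",(.4445,-.3428),c,T,.02)
print(np.round(fitbox(m,c,T,.4445,-.3428,-.246,.05,.05,.012,.036),4))
g=mask_near(im,"green",(.4445,-.3428),c,T,.008,True);print(np.round(fitbox(g,c,T,.4445,-.3428,-.246,.076,.076,.0065,.008),4))
a=cv2.resize(im[60:280,150:370],None,fx=1.8,fy=1.8)
t=cv2.resize(cams.read_camera("top")[140:235,182:432],(800,304),interpolation=cv2.INTER_CUBIC)[:, :395]
cv2.imwrite("pics/w12c.png",np.hstack([a,cv2.copyMakeBorder(t,0,a.shape[0]-304,0,0,0)]))
E
```

```text
time: 31.05
eef_pos: [0.4332, -0.3393, 0.1441]
tcp_rot: [0.992, -0.123, -0.001, -0.001]
contact_force: [0.1, -0.1, -0.3]
opening: 1.002
px [258. 172.] [258. 173.]
[ 0.4445 -0.3429 -0.2313  0.0578]
px [258. 169.] [259. 166.]
[ 0.4442 -0.3426 -0.2404  0.0314]
```

View pics/w12c.png

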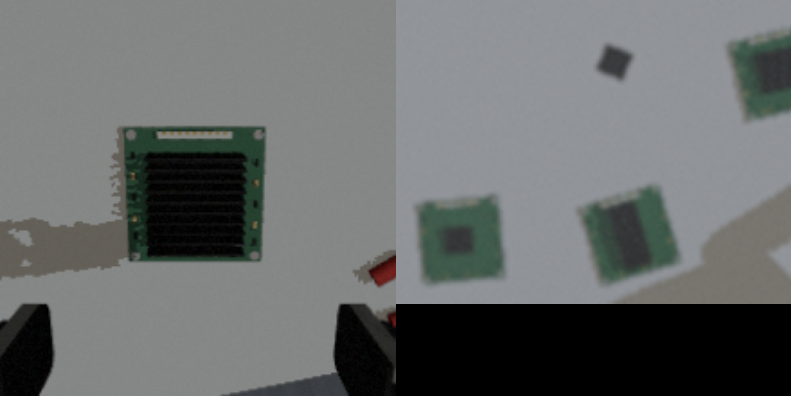

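The large sink is seated within about 0.5 mm of its chip. The top view shows the other three on their boards and the loose chip in its original spot. Handing in.

```bash
python3 -c "
from plant import ctrl
print(ctrl.sign_off())"
```

```text
the job is handed in; nothing more can be done
None
```

All four heat sinks are on their matching chips, placed in the order oblong, small, medium, large. I handed the job in at about 31 s of the 104 s allowed. Each was lowered to light contact (about 2–3 N) before I opened the gripper.

| Sink | Position vs board centre in the last wrist picture | Yaw vs board |
|---|---|---|
| Oblong | about 0.7 mm | about 0.02 rad |
| Small | about 1 mm | about 0.05 rad |
| Medium | about 1 mm | about 0.02 rad |
| Large | under 0.5 mm | about 0.01 rad |

- **Less certain checks:** the small and medium fits were disturbed by shadow, so they disagree slightly with the arm's own readings. At release the arm read within about 0.1 mm and 0.001 rad of the target for the small sink. For the medium it read within 0.5 mm, before one last small correction. Both look square and centred in the pictures.
- **Bystanders:** I did not touch the loose black chip, the copper coil or the red look-alike board. The last top view shows the loose chip where it was. The coil was last seen in place just before I picked up the large sink, and I did not look at it again after that.

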